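Clamp a snapped terracotta pot rest while the glue grabs

TASK

The terracotta pot rest has snapped in two; its glued halves lie ready between the open jaws of the one-hand bar clamp on the counter. Pump the clamp's trigger against its handle, squeezing it in and letting it spring back, until the jaws have closed the joint, and finish while still holding: keep a light, steady squeeze on trigger and handle so that both jaws press the halves together while the glue grabs. Squeeze gently, since the clay chips if pressed hard, keep your fingers off the halves, leave clamp and halves lying flat on the counter and do not disturb the things around.

Things in the scene. Friction and masses are not known exactly. Their poses are not given: they have to be found in the camera images.
- clamp: head of a black one-hand bar clamp with a toothed steel bar, lying loose and flat on its side, 0.9 kg, 28 mm thick. Origin at counter level under the bar's centre line, in the plane of the head jaw's face; x along the bar to the far jaw, y out along the jaws (the halves lie there), -y down the handle, z up. The bar (18 mm wide) sticks out up to 220 mm behind that plane
- head_jaw: jaw fixed to the clamp's head, origin as clamp; its rubber face (58 x 24 mm) is at clamp x = 0, y = 35 to 93 mm, and presses half_a
- far_jaw: jaw on the end of the bar, drawn towards the head jaw as the trigger is pumped; origin on the bar's centre line in the plane of its rubber face, 14 mm above the counter; it presses half_b
- handle: fixed straight handle of the clamp, 18 mm thick: clamp x = -42 to -24 mm, y = -22 to -130 mm, 0 to 28 mm above the counter. Origin as clamp. Squeeze handle and trigger together along the clamp's x, reaching down from above: 51 mm across both at rest, 28 mm with the trigger right in
- handle_point (a point): point on the handle's back face (clamp x = -42, y = -75 mm, 14 mm above the counter) where one finger presses, towards +x of the clamp
- trigger_grip: grey trigger bar beside the handle on its +x side, 9 mm thick, 3 to 25 mm above the counter, hinged in the head at clamp x = -17.5, y = 34 mm; it can be squeezed anywhere between clamp y = -40 and -112 mm. Origin at the hinge, its -y along the trigger
- trigger_point (a point): point on the trigger's middle line, 109 mm from its hinge, 14 mm above the counter, across from handle_point; its front face, where the other finger presses towards -x of the clamp, is 4.5 mm further to +x
- trigger (a joint): trigger angle, rad: 0 sprung out, 0.21 right in at its stop (23 mm at trigger_point). Let it back below 0.02 for a full next stroke. A free stroke takes about 5 N of grip. Once the jaws bear on the work it stalls below 0.19 and the jaws press with about twice the grip on the trigger: 7 to 12 N of grip suits this clay, over 20 N may chip it
- bar (a joint): travel of the bar and far jaw towards the head jaw, m; the jaw opening is 160 mm minus this. It starts at 0 to 20 mm. A full trigger stroke draws it in by 9 mm; when the trigger springs back a pawl holds it, but it may slip back by up to 7 mm to the last of its 7 mm teeth, so a full stroke gains one tooth and the jaws press only while the trigger is squeezed
- half_a: half of the terracotta pot rest beside the head jaw, 60 x 88 x 20 mm, 0.2 kg, loose on the counter, origin under its centre, x roughly along the clamp's x towards half_b; a 6.5 mm tongue of the break stands out of that edge
- half_b: other half, beside the far jaw, same size and axes, with a notch that takes the tongue loosely; the joint is shut when its origin is 60 mm from that of half_a (at the start there are gaps of a few mm at the joint and at the jaws)
- glue: small white glue bottle, 32 mm across, 86 mm tall, origin under its centre (bystander)
- dish: round foil dish near the clamp, 132 mm across the rim, 34 mm high, origin under its centre (bystander)
- dish_b: another round foil dish, same size (bystander)
- spoon: steel serving spoon 210 mm long, lying down (bystander)
- pot_small: small empty clay pot, 130 mm across, 85 mm tall (bystander)
- lid: clay pot lid with a knob, 110 mm across, 52 mm tall (bystander)
- cup: white plastic cup, 72 mm across, 85 mm tall (bystander)
Not all that is in view belongs to the job. What is shaped like the half_a but black or yellow is not meant. Leave any green look-alike of the half_b alone.

How it is judged:
On the way, in this order (a step that is already met when the one before it is completed fails the run):
1. the trigger is squeezed well in for a first stroke (value of joint trigger above 0.15 rad), for 0.02 s.
2. the trigger is let spring back (value of joint trigger below 0.05 rad), for 0.02 s.
3. the joint is shut with both jaws bearing on the halves and the hand squeezing trigger and handle (contact force between head_jaw and half_a above 6 N and contact force between far_jaw and half_b above 6 N and x of half_b in the frame of half_a below 0.0622 m and y of half_b in the frame of half_a between -0.006 and 0.006 m and angle between the x axis of half_a and the x axis of half_b, either way round below 0.04 rad and contact force between the fingers and trigger_grip above 2 N and contact force between the fingers and handle above 1 N), for 0.2 s.
At the end, for the whole second after the job is handed in: Still held: fingers press trigger (over 2 N) and handle (over 1 N), each jaw presses its half with 6 to 60 N, joint shut (centres under 62.2 mm apart, within 6 mm sideways, 0.04 rad of parallel), clamp and halves flat on the counter (within 8 mm; tilt under 0.06 and 0.08 rad) and at rest (0.02 m/s) (all of step 3 and contact force between head_jaw and half_a below 60 N and contact force between far_jaw and half_b below 60 N and height (world z) of each of clamp, half_a, half_b below 0.008 m and angle between clamp's own z axis and vertical below 0.06 rad and angle between each of half_a, half_b's own z axis and vertical below 0.08 rad and linear speed of each of clamp, half_a, half_b below 0.02 m/s); the arm keeps its last pose, push and grip.
It fails at once if a jaw presses the clay with more than 60 N (contact force between head_jaw and half_a above 60 N or contact force between far_jaw and half_b above 60 N).
It fails at once if the fingers or the arm press on a glued half (contact force between any of the fingers, the arm and half_a above 0.5 N or contact force between any of the fingers, the arm and half_b above 0.5 N).
It fails at once if a bystander is shoved more than 25 mm or tipped (distance of any of glue, dish, dish_b, spoon, pot_small, lid, cup from where it was at the start of the episode above 0.025 m or angle between any of glue, dish, dish_b, spoon, pot_small, lid, cup's own z axis and vertical above 0.5 rad).
It also fails if it takes over 54 s, if anything falls off the work surface, if the arm or the gripper's body presses on something with over 40 N, if the wrist force passes 120 N, or if a joint passes its speed limit or range.

ROBOT

A 6-joint arm with a two-finger parallel gripper is mounted at the origin on the work surface. World frame = base frame: x ahead of the robot, y to its left, z up, the work surface at z = 0. Lengths are in m, angles in rad, forces in N, time in s.
With the tool pointing down it reaches from about 0.4 to 0.925 m from the base axis. Payload 12.5 kg.
Tool frame: the origin (TCP) lies midway between the tips of the shut fingers; the grasp point (between the pads) lies 19 mm behind it; z points along the fingers, y is the direction in which the jaws open and shut (so a half turn about z gives the same grasp; the last joint's range is limited). The gripper opens to 95 mm and grips with 3 to 60 N. Pads are 20 mm wide; open, the fingers measure 119 mm over their backs; the gripper's body (75 mm by 180 mm) begins 59 mm behind the grasp point.
Start: joints at [1.111, 0.491, 1.559, -0, 1.092, -0.106], TCP at [0.217, 0.586, 0.215] pointing down, gripper open.
Joint ranges: [-3.1, 3.1], [-0.84, 2.19], [0.05, 2.79], [-1.13, 4.28], [0.06, 2.93], [-2.69, 2.69]. Speed limits (rad/s): [2.22, 2.22, 2.79, 3.14, 3.14, 3.14].

INTERFACE

Orientations are given as a 3x3 rotation matrix whose columns are the frame's x, y, z axes.
In Python, from station import * gives the robot as it stands.
- The arm moves only by the tool play_rows, never from a script. Its argument "rows" is text: rows parted by semicolons, each of 4 numbers parted by spaces: the shift along the tool's x, y, z in m, then the turn about the tool's z in rad. In form: x y z twist; .... A call has 1 to 20 rows; each row is the pose to reach, as a shift and turn from the pose measured when the call began, along the tool's axes at that moment; what a row does not reach only later rows make up. A row lasts 1/8 s, in which the tool goes at most 62.5 mm and 10.7 degrees, less where a joint would pass 70% of its speed; a pose out of reach is approached as far as the arm can. A call with a gripper value outside its range is refused whole. "claw" is the closure in counts, from 0 (fully open) to 255 (shut), set as the call begins (left out, the last holds). The fingers move at their own pace and stop on an object; "grip_force" is the grip in N (left out, the last holds). Time passes only in rows, so rows that repeat a pose let the fingers close. It gives the time, the measured TCP pose, the force and the opening at its end, in the units of the state.
- state(): the state, without advancing time (a new reading comes with each control period).
- snapshot(name): name is "scene" or "top"; returns (picture, depth): 420x560x3 uint8, blue, green, red; 420x560 float32, m along the optical axis (not along the pixel's ray), 0 where there is no reading.
- camera_info(name): a dict with "K" (3x3 intrinsics, pixels), "k1" (the pictures are not rectified: a ray, as slopes to the right and down, at radius r is drawn at 1 + k1 r^2 times it, then the intrinsics apply), "world_to_cam" (4x4, takes a point from world to camera coordinates). Camera axes: x right, y up, looking along -z (the intrinsics and any distortion apply to the point x, -y, -z); pixel columns grow to the right and rows downward; lengths in m; the calibration is good to about 2 mm. A picture is of the moment at which its call begins. camera_info takes no time and is no camera call.
- close_job(): hands the job in, once; it reports no verdict.
The state is a dict: "clock": time; "q": joint angles; "joint_velocities": joint speeds; "joint_efforts": joint torques, N m; "eef_pos": TCP position; "orientation": TCP orientation; "ft_force": force on the tool from outside, world axes, zero at the start; "wrist_torque": the same for the moment, N m; "finger_gap": opening from 0.0 (shut) to 1.0 (fully open).
Only numpy, scipy, OpenCV 4.12 (cv2) and the standard library are available. Lean on these libraries where they do the work, as an engineer would, in place of code of your own. Each camera call takes 0.05 s, during which the arm holds its last target.

## Working session

There is one attempt and no reset: what is moved stays moved. The work goes in short steps, Python scripts to look and compute and a tool call to move; the robot and the scene stay as the last step left them, time stands still between calls to the robot, and variables do not carry over. Pictures are saved under pics/ and viewed, and the job is handed in when it is done.

Besides the shell and the picture viewer there is one more tool, called after "Request:" in YAML: its name, and indented under it one key for each argument. play_rows: Moves the arm, as the interface text tells. Its arguments: {"type":"object","properties":{"rows":{"type":"string"},"claw":{"type":"number"},"grip_force":{"type":"number"}},"required":["rows"]}

```bash
ls; mkdir -p pics
python3 - <<'E'
from station import *
import cv2,numpy as np
s=state();print(s)
for n in("scene","top"):
    p,d=snapshot(n);cv2.imwrite(f"pics/{n}0.png",p);np.save(f"pics/{n}0.npy",d);print(n,camera_info(n))
E
```

```text
pics
{'clock': 0.0, 'q': array([ 1.11136383e+00,  4.91562128e-01,  1.55945752e+00, -2.10496604e-05,
        1.09170409e+00, -1.05590955e-01]), 'joint_velocities': array([ 1.81220220e-03, -5.83643090e-04,  1.09715057e-05, -5.61370996e-04,
       -1.39242319e-04,  3.01260292e-05]), 'joint_efforts': array([-4.96895564e-05, -6.12626195e+01, -2.58172452e+01,  6.92529115e-02,
        4.83063085e-02, -8.31414400e-05]), 'eef_pos': array([0.21643179, 0.58606337, 0.21405738]), 'orientation': array([[-9.38051870e-01,  3.46494521e-01, -4.84824455e-04],
       [ 3.46494846e-01,  9.38051319e-01, -1.02207850e-03],
       [ 1.00645620e-04, -1.12675182e-03, -9.99999360e-01]]), 'ft_force': array([0.18781757, 0.31353659, 0.23244956]), 'wrist_torque': array([ 0.00604903,  0.04077543, -0.0076472 ]), 'finger_gap': 1.001402276460762}
scene {'K': array([[408.91021724,   0.        , 283.41473297],
       [  0.        , 408.91021724, 208.33445135],
       [  0.        ,   0.        ,   1.        ]]), 'k1': -0.0045043404558950464, 'world_to_cam': array([[ 0.83360548,  0.55223029,  0.01198366, -0.45325445],
       [-0.32209382,  0.46835488,  0.82273889,  0.13001951],
       [ 0.44872873, -0.68969951,  0.56829316, -1.37898139],
       [ 0.        ,  0.        ,  0.        ,  1.        ]])}
top {'K': array([[407.57159479,   0.        , 278.5319872 ],
       [  0.        , 407.57159479, 214.2239719 ],
       [  0.        ,   0.        ,   1.        ]]), 'k1': -0.08740244761514745, 'world_to_cam': array([[-0.02247539, -0.99972153, -0.00719132,  0.03867992],
       [ 0.99810502, -0.02285003,  0.05713355, -0.51682677],
       [-0.05728196, -0.00589359,  0.99834064, -1.06133628],
       [ 0.        ,  0.        ,  0.        ,  1.        ]])}
```

View pics/scene0.png

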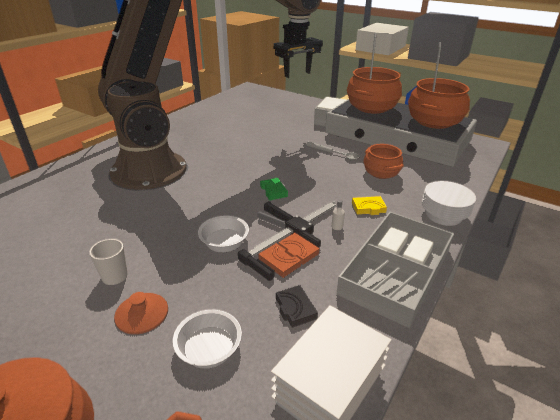

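View pics/top0.png

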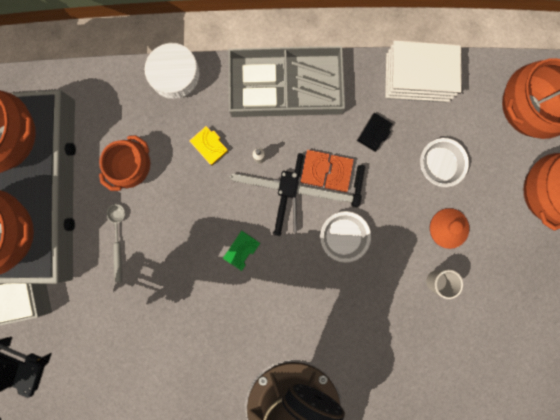

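```bash
cat > h.py <<'E'
from station import *
import cv2,numpy as np
def ray(n,u,v):
    c=camera_info(n);K=c["K"];k=c["k1"]
    p=cv2.undistortPoints(np.array([[[u,v]]],float),K,np.array([k,0,0,0,0.]))[0,0]
    M=c["world_to_cam"];R=M[:3,:3];t=M[:3,3]
    return -R.T@t, R.T@np.array([p[0],-p[1],-1.])
def atz(n,u,v,z):
    o,d=ray(n,u,v);return o+d*(z-o[2])/d[2]
def proj(n,P):
    c=camera_info(n);P=np.atleast_2d(P);M=c["world_to_cam"];q=P@M[:3,:3].T+M[:3,3]
    a=q[:,0]/-q[:,2];b=-q[:,1]/-q[:,2];f=1+c["k1"]*(a*a+b*b);K=c["K"]
    return np.c_[K[0,0]*a*f+K[0,2],K[1,1]*b*f+K[1,2]]
E
python3 - <<'E'
import cv2
p=cv2.imread("pics/top0.png");cv2.imwrite("pics/topc.png",cv2.resize(p[140:250,220:380],None,fx=5,fy=5,interpolation=cv2.INTER_CUBIC))
p=cv2.imread("pics/scene0.png");cv2.imwrite("pics/scc.png",cv2.resize(p[170:290,190:350],None,fx=5,fy=5,interpolation=cv2.INTER_CUBIC))
E
```

```text
(no output)
```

View pics/topc.png

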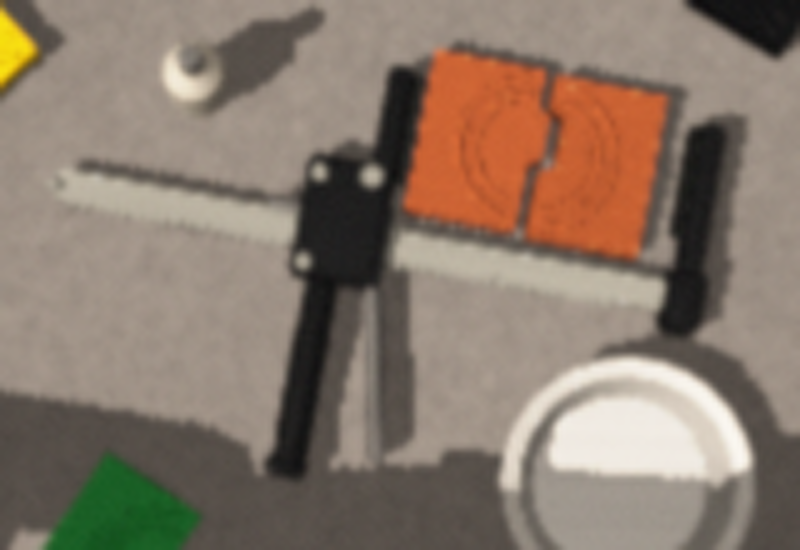

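View pics/scc.png

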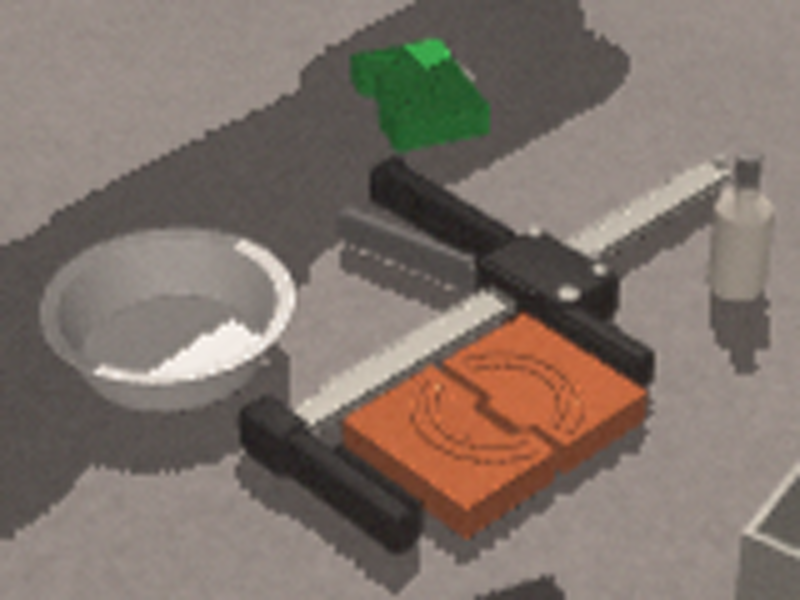

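Run:
```python
from h import *
def T(u,v,z): return atz("top",u/5+220,v/5+140,z)
b0=T(60,182,.02);b1=T(665,290,.02);h0=T(285,470,.028);h1=T(321,290,.028)
ax=np.arctan2(*(b1-b0)[1::-1]);ay=np.arctan2(*(h1-h0)[1::-1])-np.pi/2
print(b0,b1,h0,h1,ax,ay, np.linalg.norm(b1-b0))
j=[T(417,75,.026),T(393,208,.026)];print(j)
d=np.load("pics/top0.npy")
# heights
c=camera_info("top");M=c["world_to_cam"]
for (u,v) in [(285,460),(310,330),(345,215),(150,195),(380,300),(372,440),(374,350),(480,160),(600,180),(690,180),(640,285),(400,100)]:
    U,V=round(u/5+220),round(v/5+140);o,r=ray("top",U,V);P=o+r*d[V,U];print((u,v),P.round(4))
```

```text
[0.62045172 0.14791567 0.02      ] [ 0.55565283 -0.17050625  0.02      ] [0.46538575 0.03201379 0.028     ] [0.55895888 0.01109931 0.028     ] -1.7715550709973291 -1.790691527810565 0.32494833089422126
[array([ 0.67199726, -0.0422726 ,  0.026     ]), array([ 0.60153522, -0.02774384,  0.026     ])]
(285, 460) [0.4706 0.0319 0.0257]
(310, 330) [0.538  0.0173 0.0301]
(345, 215) [ 0.5985 -0.0025  0.0251]
(150, 195) [0.6124 0.1003 0.0196]
(380, 300) [ 0.5559 -0.0208 -0.0038]
(372, 440) [ 0.4799 -0.0125  0.0318]
(374, 350) [ 0.5272 -0.0165  0.0234]
(480, 160) [ 0.6271 -0.0749  0.0185]
(600, 180) [ 0.6146 -0.1377  0.0219]
(690, 180) [ 0.6131 -0.1849  0.025 ]
(640, 285) [ 0.5587 -0.1575  0.0189]
(400, 100) [ 0.659  -0.033   0.0252]
```

```bash
cat >> h.py <<'E'
def w(o,a,pts):
    pts=np.array(pts,float);c,s=np.cos(a),np.sin(a)
    return np.c_[o[0]+c*pts[:,0]-s*pts[:,1],o[1]+s*pts[:,0]+c*pts[:,1],pts[:,2]]
def overlay(n,img,o,a,th,fn,box,bar=0):
    S=5;im=cv2.resize(img[box[1]:box[3],box[0]:box[2]],None,fx=S,fy=S,interpolation=cv2.INTER_CUBIC)
    def L(pts,col,a=a,o=o):
        q=(proj(n,w(o,a,pts))-[box[0],box[1]]+.5)*S
        cv2.polylines(im,[q.astype(int)],True,col,1)
    L([(-.042,-.022,.028),(-.024,-.022,.028),(-.024,-.130,.028),(-.042,-.130,.028)],(255,255,0))
    L([(-.22+bar,-.009,.02),(.16-bar,-.009,.02),(.16-bar,.009,.02),(-.22+bar,.009,.02)],(0,255,255))
    L([(0,.035,.026),(0,.093,.026)],(255,0,255))
    L([(.16-bar,.035,.026),(.16-bar,.093,.026)],(255,0,255))
    h=w(o,a,[(-.0175,.034,0)])[0]
    L([(-.0045,-.146,.025),(.0045,-.146,.025),(.0045,-.06,.025),(-.0045,-.06,.025)],(0,255,0),a+th,h)
    cv2.imwrite(fn,im)
E
python3 - <<'E'
from h import *
o=(.584,-.025);a=-1.78
overlay("top",cv2.imread("pics/top0.png"),o,a,0.0,"pics/o1.png",(220,140,380,250))
overlay("scene",cv2.imread("pics/scene0.png"),o,a,0.0,"pics/o2.png",(190,170,350,290))
E
```

```text
(no output)
```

View pics/o1.png

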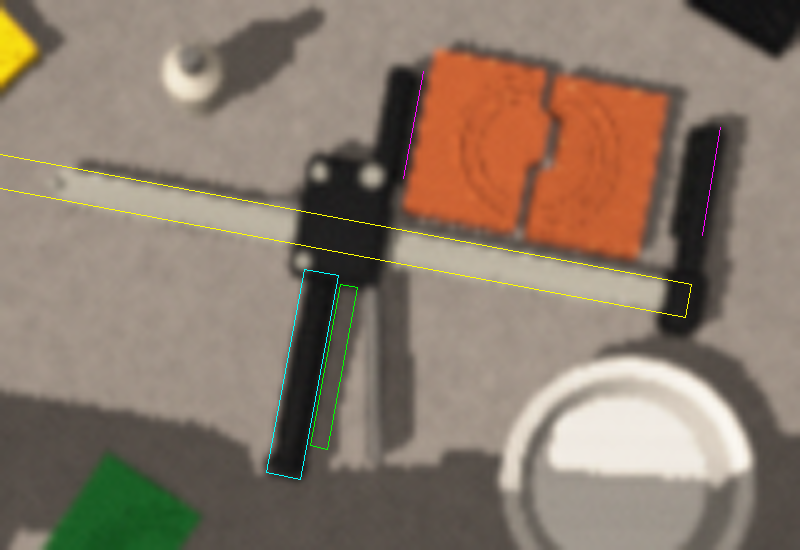

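View pics/o2.png

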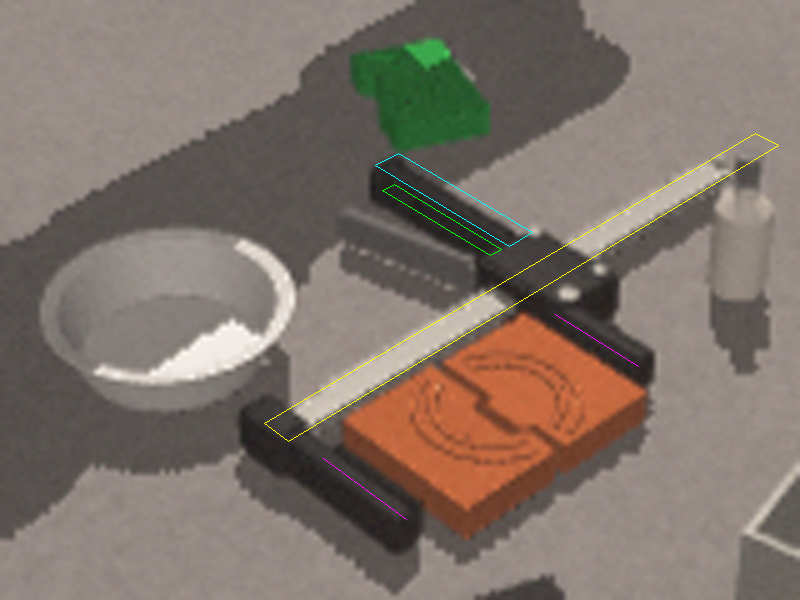

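The terracotta pair at top (319,167)/(339,173) is the work. It is the only terracotta pair and it sits between the jaws. Green (240,250), yellow (208,145) and black (375,131) are look-alikes. The overlay matches the clamp: handle from (281,198) to (277,234), trigger at about (295,215), and nearest dish at (345,236).

```bash
cat >> h.py <<'E'
O=(.584,-.025);A=-1.78
def goto(cx,cy,z,o=O,a=A):
    s=state();R=np.array(s["orientation"]);p=np.array(s["eef_pos"])
    t=w(o,a,[(cx,cy,z)])[0]
    d=R.T@(t-p)
    yt=np.array([-np.cos(a),-np.sin(a),0]);yl=R.T@yt
    print("target",t.round(4),"delta",d.round(4),"twist",np.arctan2(-yl[0],yl[1]).round(4))
E
python3 -c "
from h import *
goto(-.0165,-.075,.10)"
```

```text
target [0.5141 0.0067 0.1   ] delta [-0.4799 -0.4403  0.1145] twist -0.1446
```

Request:
play_rows:
  rows: "-0.04 -0.037 0 -0.012;-0.08 -0.073 0 -0.024;-0.12 -0.11 0 -0.036;-0.16 -0.147 0 -0.048;-0.2 -0.183 0 -0.06;-0.24 -0.22 0 -0.072;-0.28 -0.257 0 -0.084;-0.32 -0.293 0 -0.096;-0.36 -0.33 0 -0.108;-0.4 -0.367 0 -0.12;-0.44 -0.404 0 -0.132;-0.48 -0.44 0 -0.145;-0.48 -0.44 0.03 -0.145;-0.48 -0.44 0.075 -0.145;-0.48 -0.44 0.115 -0.145;-0.48 -0.44 0.115 -0.145;-0.48 -0.44 0.115 -0.145"
  claw: 0
  grip_force: 8

```text
clock: 2.22
eef_pos: [0.5148, 0.007, 0.1006]
orientation: [[-0.978, 0.207, 0.001], [0.207, 0.978, -0.001], [-0.001, -0.001, -1.0]]
ft_force: [-0.1, 0.4, -0.0]
finger_gap: 0.999
```

Run:
```python
from h import *
goto(-.0165,-.075,.005)
p,d=snapshot("top");q,_=snapshot("scene");overlay("top",p,O,A,0.2,"pics/a1.png",(220,140,380,250),.018);overlay("scene",q,O,A,0.2,"pics/a2.png",(190,170,350,290),.018)
```

```text
target [0.5141 0.0067 0.005 ] delta [ 0.0007 -0.0003  0.0956] twist 0.0005
```

View pics/a2.png

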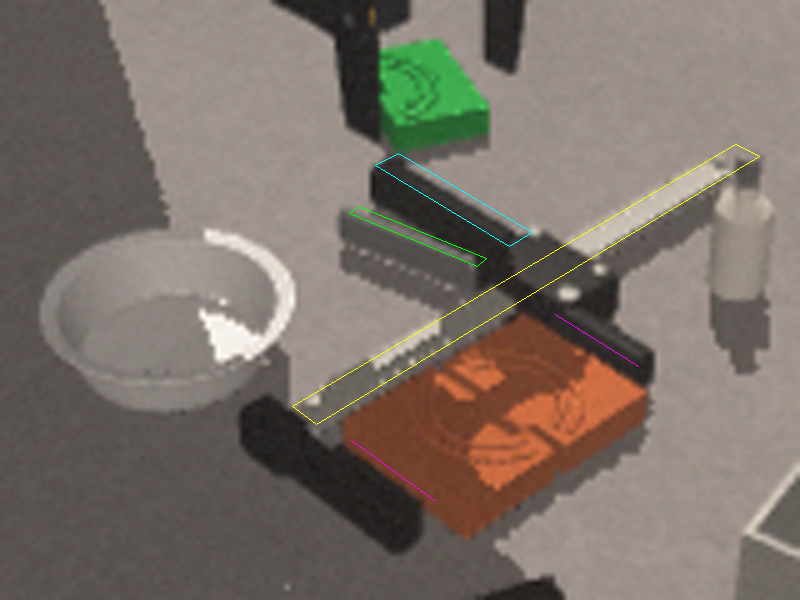

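Request:
play_rows:
  rows: "0 0 0.03 0;0 0 0.06 0;0 0 0.08 0;0 0 0.092 0;0 0 0.095 0;0 0 0.095 0;0 0 0.095 0"

```text
clock: 3.2
eef_pos: [0.5155, 0.0068, 0.0068]
orientation: [[-0.978, 0.207, 0.003], [0.207, 0.978, -0.001], [-0.003, -0.001, -1.0]]
ft_force: [-0.5, -0.4, 0.2]
finger_gap: 0.999
```

Run:
```python
from h import *
goto(-.0165,-.075,.005);print(state()["ft_force"])
q,_=snapshot("scene");overlay("scene",q,O,A,0.2,"pics/b2.png",(190,170,350,290),.01)
```

```text
target [0.5141 0.0067 0.005 ] delta [ 0.0014 -0.0004  0.0018] twist 0.0005
[-0.46474862 -0.40184626  0.21224609]
```

View pics/b2.png

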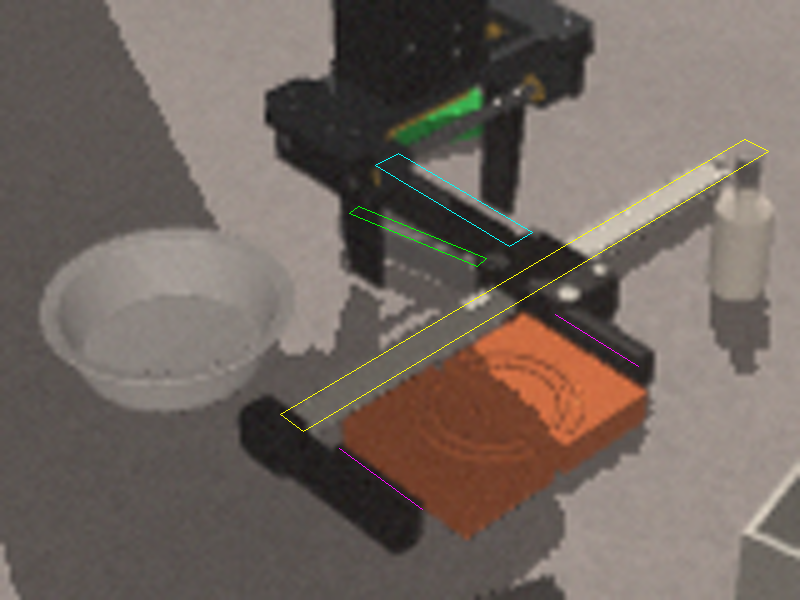

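Request:
play_rows:
  rows: "0 0 0.001 0;0 0 0.001 0"
  claw: 105

```text
clock: 3.5
eef_pos: [0.5155, 0.0068, 0.0059]
orientation: [[-0.978, 0.207, 0.003], [0.207, 0.978, -0.001], [-0.004, -0.001, -1.0]]
ft_force: [0.1, -0.2, 0.0]
finger_gap: 0.847
```

Request:
play_rows:
  rows: "0 0 0 0;0 0 0 0;0 0 0 0"

```text
clock: 3.88
eef_pos: [0.5154, 0.0068, 0.0058]
orientation: [[-0.978, 0.207, 0.003], [0.207, 0.978, -0.001], [-0.003, -0.001, -1.0]]
ft_force: [-1.1, -1.4, -0.5]
finger_gap: 0.6
```

Request:
play_rows:
  rows: "0 0.001 0 0;0 0.004 0 0;0 0.007 0 0;0 0.0085 0 0;0 0.0085 0 0;0 0.0085 0 0"
  claw: 255
  grip_force: 8

```text
clock: 4.62
eef_pos: [0.5171, 0.0152, 0.0057]
orientation: [[-0.978, 0.207, 0.003], [0.207, 0.978, -0.001], [-0.003, -0.001, -1.0]]
ft_force: [-0.7, 2.2, -2.0]
finger_gap: 0.293
```

Run:
```python
from h import *
print(state()["finger_gap"]*95,state()["ft_force"])
q,_=snapshot("scene");overlay("scene",q,O,A,0.,"pics/c2.png",(190,170,350,290),.018)
q,_=snapshot("top");overlay("top",q,O,A,0.,"pics/c1.png",(220,140,380,250),.018)
```

```text
27.805789941705097 [-0.70149231  2.17609248 -2.02552205]
```

View pics/c2.png

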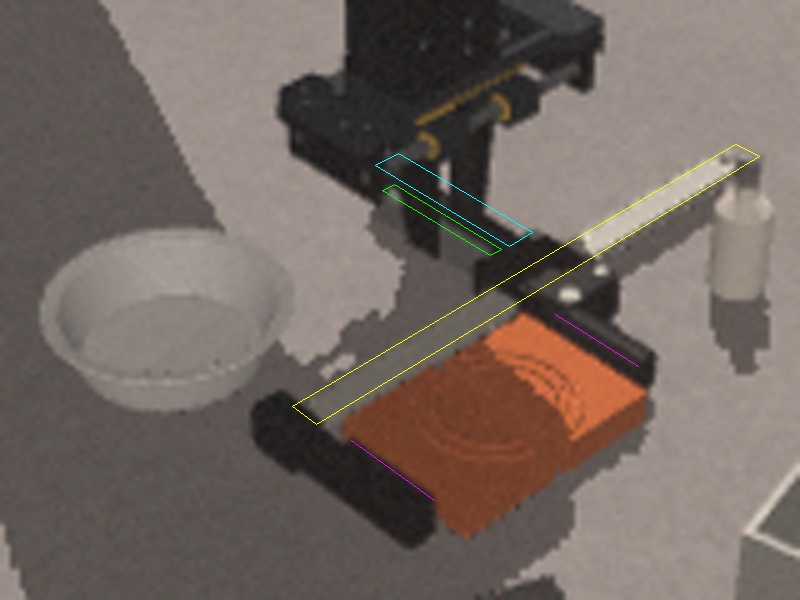

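View pics/c1.png

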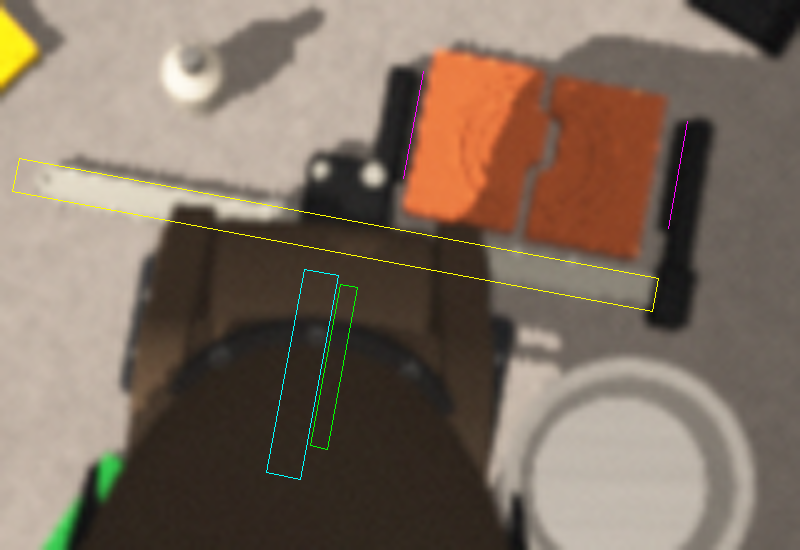

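Request:
play_rows:
  rows: "0 0 0 0;0 -0.002 0 0;0 -0.005 0 0;0 -0.008 0 0;0 -0.008 0 0;0 -0.008 0 0"
  claw: 95

```text
clock: 5.48
eef_pos: [0.5155, 0.0073, 0.0058]
orientation: [[-0.978, 0.207, 0.003], [0.207, 0.978, -0.001], [-0.003, -0.001, -1.0]]
ft_force: [0.3, -1.2, 1.3]
finger_gap: 0.629
```

Request:
play_rows:
  rows: "0 0.001 0 0;0 0.004 0 0;0 0.007 0 0;0 0.0085 0 0;0 0.009 0 0;0 0.009 0 0;0 0.009 0 0"
  claw: 255

```text
clock: 6.35
eef_pos: [0.5173, 0.0161, 0.0057]
orientation: [[-0.978, 0.207, 0.003], [0.207, 0.978, -0.001], [-0.003, -0.001, -1.0]]
ft_force: [-1.4, 1.1, -3.2]
finger_gap: 0.291
```

Run:
```python
from h import *
print(state()["finger_gap"]*95,state()["ft_force"])
q,_=snapshot("scene");overlay("scene",q,O,A,0.,"pics/d2.png",(190,170,350,290),.025)
q,_=snapshot("top");overlay("top",q,O,A,0.,"pics/d1.png",(220,140,380,250),.025)
```

```text
27.60138465461398 [-1.35132669  1.09936314 -3.21701889]
```

View pics/d1.png

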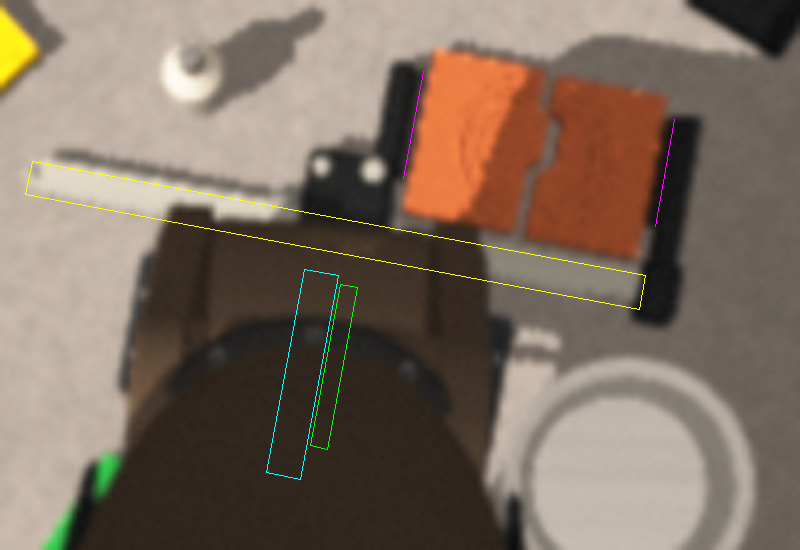

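View pics/d2.png

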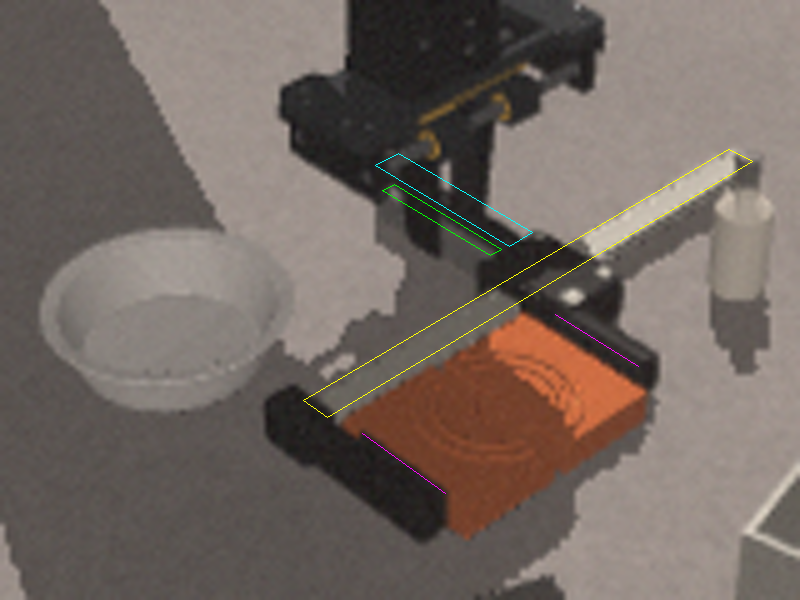

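Request:
play_rows:
  rows: "0 0 0 0;0 -0.002 0 0;0 -0.005 0 0;0 -0.0085 0 0;0 -0.0085 0 0;0 -0.0085 0 0"
  claw: 95

```text
clock: 7.2
eef_pos: [0.5157, 0.0077, 0.0058]
orientation: [[-0.978, 0.207, 0.003], [0.207, 0.978, -0.001], [-0.003, -0.001, -1.0]]
ft_force: [0.7, -1.5, 1.0]
finger_gap: 0.629
```

Request:
play_rows:
  rows: "0 0.001 0 0;0 0.004 0 0;0 0.007 0 0;0 0.0085 0 0;0 0.009 0 0;0 0.009 0 0;0 0.009 0 0"
  claw: 255

```text
clock: 8.07
eef_pos: [0.5174, 0.0166, 0.0057]
orientation: [[-0.978, 0.207, 0.003], [0.207, 0.978, -0.001], [-0.003, -0.001, -1.0]]
ft_force: [-1.6, 0.1, -3.1]
finger_gap: 0.294
```

Run:
```python
from h import *
print(state()["finger_gap"]*95,state()["ft_force"])
q,_=snapshot("scene");overlay("scene",q,O,A,0.,"pics/e2.png",(190,170,350,290),.032)
q,_=snapshot("top");overlay("top",q,O,A,0.,"pics/e1.png",(220,140,380,250),.032)
```

```text
27.902491861776912 [-1.63169508  0.0529917  -3.11989528]
```

View pics/e1.png

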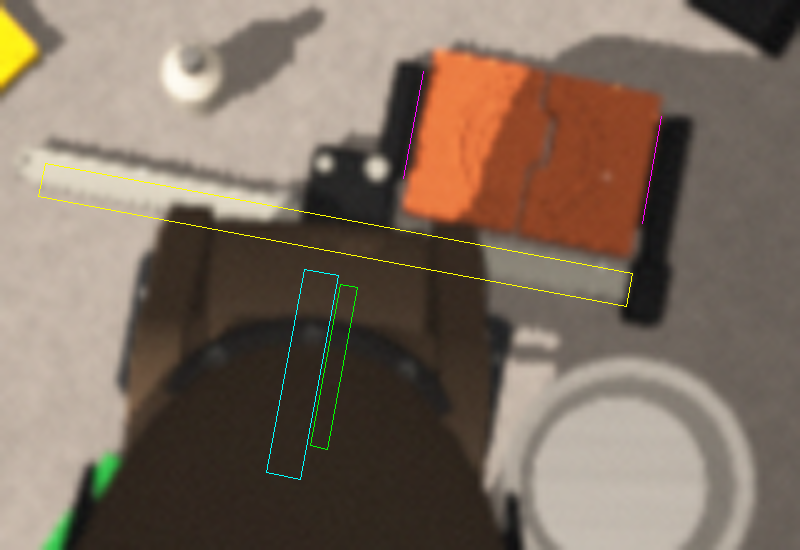

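View pics/e2.png

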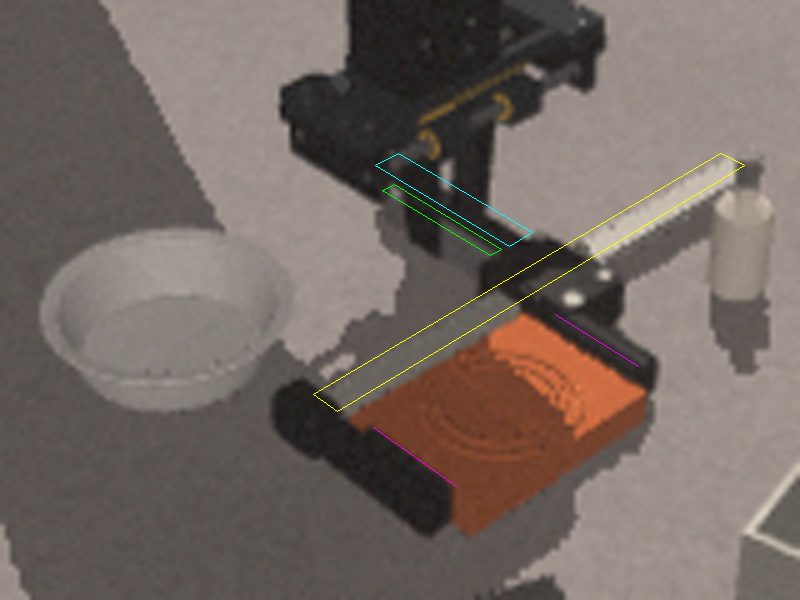

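Request:
play_rows:
  rows: "0 0 0 0;0 -0.002 0 0;0 -0.005 0 0;0 -0.0085 0 0;0 -0.0085 0 0;0 -0.0085 0 0"
  claw: 95

```text
clock: 8.93
eef_pos: [0.5157, 0.0082, 0.0057]
orientation: [[-0.978, 0.207, 0.003], [0.207, 0.978, -0.001], [-0.003, -0.001, -1.0]]
ft_force: [1.3, -1.2, 0.8]
finger_gap: 0.627
```

Request:
play_rows:
  rows: "0 0.001 0 0;0 0.004 0 0;0 0.006 0 0;0 0.007 0 0;0 0.007 0 0;0 0.007 0 0;0 0.007 0 0"
  claw: 255

```text
clock: 9.8
eef_pos: [0.5168, 0.0151, 0.0056]
orientation: [[-0.978, 0.208, 0.002], [0.208, 0.978, -0.001], [-0.002, -0.001, -1.0]]
ft_force: [-5.3, 0.1, -0.3]
finger_gap: 0.364
```

Run:
```python
from h import *
print(state()["finger_gap"]*95,state()["ft_force"])
q,_=snapshot("scene");overlay("scene",q,O,A,0.,"pics/f2.png",(190,170,350,290),.039)
q,_=snapshot("top");overlay("top",q,O,A,0.,"pics/f1.png",(220,140,380,250),.039)
```

```text
34.55660103885496 [-5.31564681  0.12101222 -0.28061093]
```

View pics/f1.png

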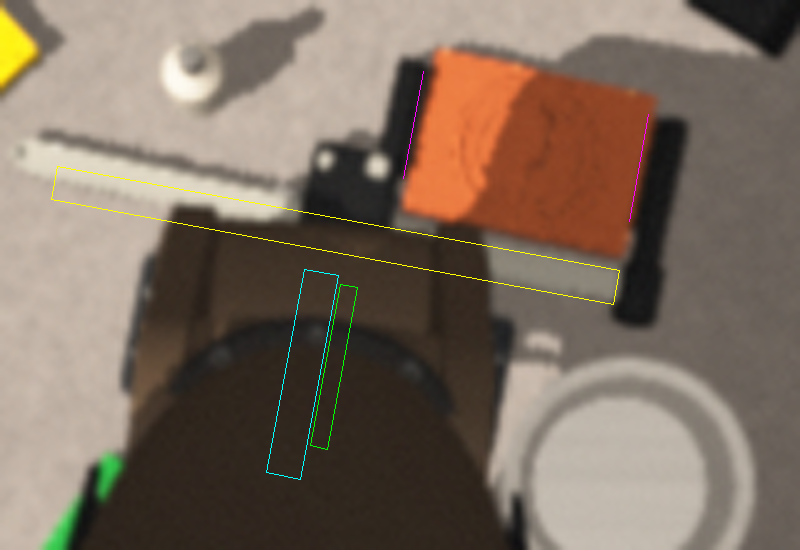

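View pics/f2.png

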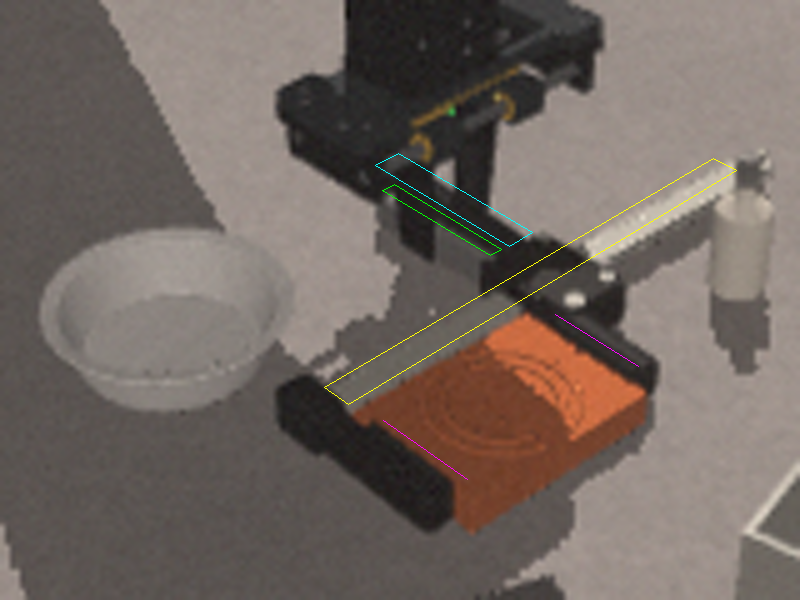

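Request:
play_rows:
  rows: "0 0 0 0;0 0 0 0;0 0 0 0;0 0 0 0"
  claw: 255
  grip_force: 10

```text
clock: 10.4
eef_pos: [0.5168, 0.0152, 0.0056]
orientation: [[-0.978, 0.208, 0.002], [0.208, 0.978, -0.001], [-0.002, -0.001, -1.0]]
ft_force: [-4.1, 2.3, -2.0]
finger_gap: 0.364
```

Run:
```python
from h import *
print(state()["finger_gap"]*95,state()["ft_force"])
q,_=snapshot("scene");s=q[215:285,225:345];cv2.imwrite("pics/g2.png",cv2.resize(s,None,fx=6,fy=6,interpolation=cv2.INTER_CUBIC))
t,d=snapshot("top");s=t[140:215,280:370];
s=cv2.convertScaleAbs(s,alpha=1.3);cv2.imwrite("pics/g1.png",cv2.resize(s,None,fx=8,fy=8,interpolation=cv2.INTER_CUBIC))
```

```text
34.62275217565869 [-4.10437539  2.29241    -1.98500444]
```

View pics/g1.png

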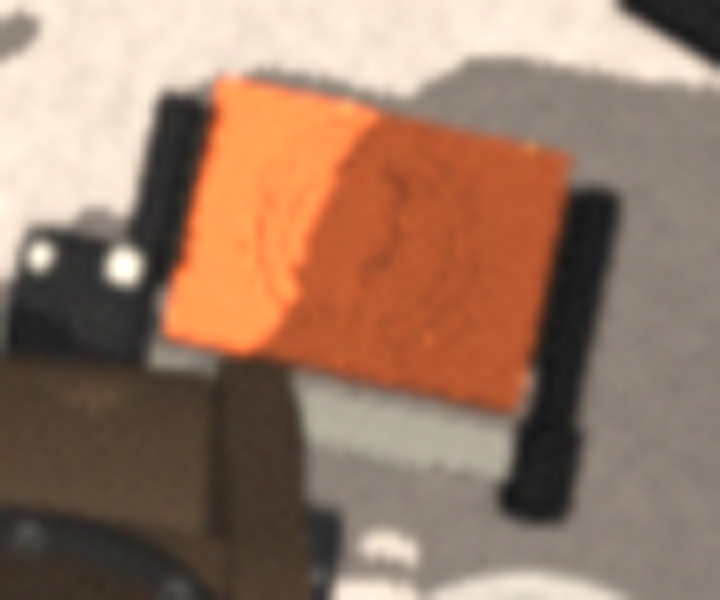

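View pics/g2.png

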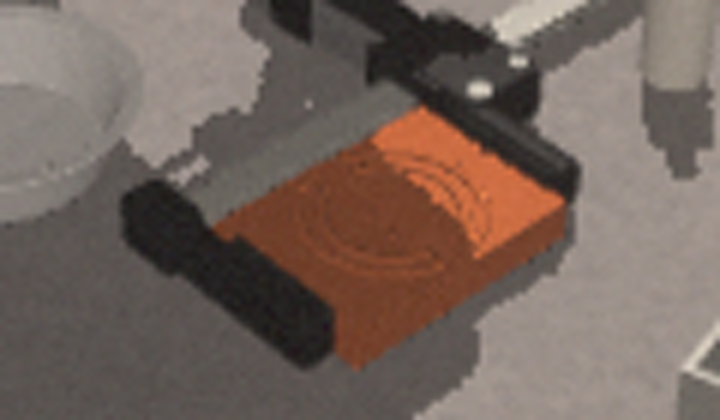

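Request:
play_rows:
  rows: "0 0 0 0;0 0 0 0;0 0 0 0;0 0 0 0;0 0 0 0;0 0 0 0;0 0 0 0;0 0 0 0"

```text
clock: 11.5
eef_pos: [0.5168, 0.0152, 0.0056]
orientation: [[-0.978, 0.207, 0.002], [0.207, 0.978, -0.001], [-0.002, -0.001, -1.0]]
ft_force: [-4.5, 3.0, -1.5]
finger_gap: 0.362
```

Run:
```python
from h import *
c=state();print(c["clock"],c["finger_gap"]*95,c["ft_force"],c["eef_pos"],abs(c["joint_velocities"]).max())
close_job()
```

```text
11.5 34.40678055057285 [-4.5355451   3.0116735  -1.48326501] [0.51684397 0.01518719 0.00562065] 0.002176629016077141
the job is handed in; nothing more can be done
```

I pumped the clamp through three full strokes, letting the trigger spring back after each. The fourth stroke stalled against the work, and I handed the job in at 11.5 s while still squeezing with 10 N.

**Last checks:**
- **Stall:** the fingers stopped about 34.5 mm apart. Raising the grip from 8 to 10 N moved them by no more than 0.2 mm, so the jaws are bearing on the halves.
- **Joint:** both camera views show no gap at the joint, and the halves flat and in line between both jaws.
- **Surroundings:** the nearest dish and the glue bottle had not visibly moved. The other things were not checked again at the end.
- **Arm:** at rest, with a leftover side force of about 5 N on the tool.

**Not ideal or not checked:**
- The clamp crept about 2 mm and turned slightly during pumping.
- I did not measure the jaw forces. By the stated ratio of about twice the grip, they should be around 20 N.

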